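Hold the tool-loan lock open for the laser meter

ROBOT

A 6-joint arm with a two-finger parallel gripper is mounted at the origin on the work surface. World frame = base frame: x ahead of the robot, y to its left, z up, the work surface at z = 0. Lengths are in mm, angles in rad, forces in N, time in s.
With the tool pointing down it reaches from about 375 to 900 mm from the base axis. Payload 3.1 kg.
Tool frame: the origin (TCP) lies between the finger pads, 19 mm behind the fingertips; this is the grasp point; z points along the fingers, y is the line along which they close (so a half turn about z gives the same grasp; the last joint's range is limited). The gripper opens to 87 mm and grips with 3 to 60 N. Pads are 19 mm wide; open, the fingers measure 117 mm over their backs; the gripper's body (75 mm by 190 mm) begins 51 mm behind the grasp point.
Start: joints at [-1.323, 0.527, 1.433, -0, 1.181, -0.178], TCP at [258.175, -569.159, 241.248] pointing down, gripper open.
Joint ranges: [-3.08, 3.08], [-0.75, 2.2], [0.22, 2.44], [-1.43, 4.57], [0, 2.65], [-2.85, 2.85]. Speed limits (rad/s): [2.79, 2.79, 3.14, 3.14, 3.14, 3.14].

INTERFACE

Orientations are given as a unit quaternion [w, x, y, z].
In Python, from cell import manip gives the robot as it stands. The module is installed in compiled form; this text tells all that it offers.
- The arm moves only by the tool nudge_tcp, called as a command line: name --pt "numbers of a row" for each row, then --argument value for the rest. Schema: {"type":"object","properties":{"deltas":{"type":"array","items":{"type":"array","items":{"type":"number"},"minItems":6,"maxItems":6},"minItems":1,"maxItems":10},"aperture":{"type":"number"},"only":{"type":"string"},"quiet":{"type":"boolean"},"lines":{"type":"string"}},"required":["deltas"],"additionalProperties":false}. deltas is a list of rows, 1 to 10 of them, each of 6 numbers: dx, dy, dz in mm, then a rotation vector rx, ry, rz in rad; each row is the pose to reach, as a shift and turn from the pose commanded when the call began, along the tool's axes at that moment; what a row does not reach only later rows make up. A row lasts 1/12 s, in which the tool goes at most 41.7 mm and 0.125 rad, less where a joint would pass 70% of its speed; a pose out of reach is approached as far as the arm can. aperture is the finger opening in mm, set as the call begins (left out keeps the last). The fingers move at their own pace and stop on an object; the grip force is fixed at half the most. Time passes only in rows, so rows that do not move let the fingers close. The tool returns the time, the measured TCP pose, the force, the opening and the grip force at its end. only (a regular expression) keeps the lines of the reply that match it, lines (a string "A,B") keeps lines A to B, and quiet returns only ok. Input that does not fit is refused with a message, and nothing moves.
- manip.read_state(): the state, without advancing time (a new reading comes with each control period).
- manip.capture(name): name is "scene" or "side" or "wrist"; returns (picture, depth): 480x640x3 uint8, blue, green, red; 480x640 float32, mm along the optical axis (not along the pixel's ray), 0 where there is no reading.
- manip.get_calibration(name): a dict with "mtx" (3x3 intrinsics, pixels), "R" (3x3) and "t" (3): a world point X has camera coordinates R X + t. Camera axes: x right, y down, z forward; pixel columns grow to the right and rows downward; lengths in mm; the calibration is good to about 2 mm. A picture is of the moment at which its call begins: read the wrist's pose just before it. get_calibration takes no time and is no camera call; for the wrist camera it gives the pose at the moment of the call.
- manip.finish_job(): hands the job in; it is judged then, once.
The state is a dict: "time": time; "q": joint angles; "dq": joint speeds; "tau": joint torques, N m; "tool_pos": TCP position; "tcp_rot": TCP orientation; "wrist_force": force on the tool from outside, world axes, zero at the start; "moment": the same for the moment, N m; "opening": finger opening in mm; "gripper_force": force on a finger pad.
Only numpy, scipy, OpenCV 4.12 (cv2) and the standard library are available. Lean on these libraries where they do the work, as an engineer would, in place of code of your own. Each camera call takes 0.05 s, during which the arm holds its last target. There are 200 camera calls.

TASK

A colleague wants the laser distance meter out of the tool-loan dock. Take the square-headed key from the wooden stand, push it fully home in the lock in front of the bay where the laser meter lies (the pins are sticky, wiggle it if need be), then turn it a quarter turn clockwise against its spring, and finish while still holding the key turned, so that the lock stays open. Do not put the key in the other lock, and leave everything else where it is.

Things in the scene. Friction and masses are not known exactly. Their poses are not given: they have to be found in the camera images.
- key: The key to use: upright, blade down, in one of the stand's two slots (which one varies); fits both locks. Origin at the blade's tip, z up the key, x along its width, y along its thickness. From the tip up: steel blade 12 wide (x), 5 thick (y); at 34 mm a steel shoulder 20 x 9, 4 high; from 38 to 74 mm a square black plastic head 34 wide, 10 thick. 50 g; a half turn about z changes nothing.
- key_tip (a point): Tip of the key's blade, same point as the origin of key. The lowest 8 mm of the blade taper to 7 x 2.6 mm.
- key_bow (a point): Point in the key's head on its centre line, 66 mm above the blade's tip, 8 mm below the top of the head: a good place for the TCP, fingers closing on the 10 mm thickness (key y).
- spare_key: Another key, which stays in the stand: all steel, with a round head 24 mm across and 8 thick, 68 mm tall overall. Same origin and axes.
- stand: Fixed wooden key stand, 130 (x) x 54 (y) x 45 mm high, origin at the centre of its underside. Two slots in its top, at x = -35 and +35 mm in its frame, long side along its x, 38 mm deep; each key sits in one on its shoulder, tip 34 mm below the stand's top, with 1 mm of play, head above.
- dock: Fixed grey tool-loan dock, 210 (x) x 275 (y) x 50 mm high, origin at the centre of its underside, x away from the robot, y to its left. The 60 mm strip nearest the robot is a solid ledge with two brass locks in its top; behind each is an open bay, crossed by a fixed flat steel bar 12 mm wide, top 55 mm up, running front to back in line with the lock, its end 29 mm behind the lock's axis.
- lock_left_mouth (a point): Centre of the left lock's keyhole, on top of the cylinder, 50 mm above the table, at dock x -75, y +67.5 mm; axes as the dock's (they do not turn). At rest the keyhole's long side lies along dock x: key x along dock x, either way round. Keyhole 14.2 x 7.2 mm, 1.8 mm chamfer, straight down, 38 mm deep. Fully home: the key's shoulder sits on the cylinder, tip 34 mm below this point.
- lock_right_mouth (a point): The same for the right lock (dock y -67.5 mm). Round each keyhole a steel ring, 30 mm inside and 42 mm outside diameter, stands 3 mm high. Inside each, two sprung sticky pins, met after about 9 and 21 mm of travel, resist the blade with some 3 to 12 N.
- lock_left (a joint): Turn of the left lock cylinder in rad: 0 at rest, grows clockwise seen from above, stop at 1.6. A spring turns it back when let go (0.02 N m at rest, 0.1 at the stop). The key has play: the cylinder lags the key by about 0.25 rad. A small dark bolt slides back out of the steel bar as it turns.
- lock_right (a joint): The same for the right lock cylinder.
- bay_left (a point): Centre of the floor of the left bay (144 x 128 mm, floor 8 mm up), behind the left lock, at dock x +27, y +67.5 mm.
- bay_right (a point): Centre of the floor of the right bay.
- laser_meter: The laser distance meter: a slim rounded grey slab 112 x 48 x 26 mm with a keypad and a small screen on top, lying across one of the two bays, under the bar. Origin at the centre of its underside.
- tape_measure: A tape measure lying on its side in the other bay: D-shaped grey case about 70 mm across, 36 mm high, with a round steel plate on top. Origin at its underside.
- mug: White mug, 82 mm across, 95 mm high, on the table. Origin at the centre of its underside. Leave it.
- tape_roll: Roll of paper tape lying flat, 90 mm across, 36 mm high. Origin at the centre of its underside. Leave it.

How it is judged (in metres and radians):
On the way, in this order (a step that is already met when the one before it is completed fails the run):
1. the key is drawn up out of the stand by the gripper (height (world z) of key_tip above 0.055 m and contact force between the fingers and key above 1 N), for 0.1 s.
2. the key is fully home, upright, in the lock of the laser meter's bay (((horizontal distance between laser_meter and bay_left below 0.05 m and (z of key_tip in the frame of lock_left_mouth below -0.03 m and horizontal distance between key_tip and lock_left_mouth below 0.006 m and angle between key's own z axis and vertical below 0.15 rad)) or (horizontal distance between laser_meter and bay_right below 0.05 m and (z of key_tip in the frame of lock_right_mouth below -0.03 m and horizontal distance between key_tip and lock_right_mouth below 0.006 m and angle between key's own z axis and vertical below 0.15 rad)))), for 0.1 s.
3. with the key home, that lock is turned a quarter (at least 1.2 rad) by the held key (((horizontal distance between laser_meter and bay_left below 0.05 m and (z of key_tip in the frame of lock_left_mouth below -0.03 m and horizontal distance between key_tip and lock_left_mouth below 0.006 m and angle between key's own z axis and vertical below 0.15 rad) and value of joint lock_left above 1.2 rad and contact force between the fingers and key above 1 N) or (horizontal distance between laser_meter and bay_right below 0.05 m and (z of key_tip in the frame of lock_right_mouth below -0.03 m and horizontal distance between key_tip and lock_right_mouth below 0.006 m and angle between key's own z axis and vertical below 0.15 rad) and value of joint lock_right above 1.2 rad and contact force between the fingers and key above 1 N))), for 0.5 s.
At the end, for the whole second after the job is handed in: The lock of the bay in which the laser meter lies is turned at least 1.2 rad and stays so; the key is in it, tip at least 30 mm below the keyhole's top, within 6 mm of its axis and within 0.15 rad of upright; the fingers still hold the key (over 1 N); the other lock is at rest (under 0.1 rad) (((horizontal distance between laser_meter and bay_left below 0.05 m and (z of key_tip in the frame of lock_left_mouth below -0.03 m and horizontal distance between key_tip and lock_left_mouth below 0.006 m and angle between key's own z axis and vertical below 0.15 rad) and value of joint lock_left above 1.2 rad and contact force between the fingers and key above 1 N and velocity of joint lock_left below 0.3 rad/s and value of joint lock_right below 0.1 rad) or (horizontal distance between laser_meter and bay_right below 0.05 m and (z of key_tip in the frame of lock_right_mouth below -0.03 m and horizontal distance between key_tip and lock_right_mouth below 0.006 m and angle between key's own z axis and vertical below 0.15 rad) and value of joint lock_right above 1.2 rad and contact force between the fingers and key above 1 N and velocity of joint lock_right below 0.3 rad/s and value of joint lock_left below 0.1 rad))); the arm keeps its last pose, push and grip.
It fails at once if the key is put into the other lock ((horizontal distance between laser_meter and bay_left below 0.05 m and z of key_tip in the frame of lock_right_mouth below -0.012 m and horizontal distance between key_tip and lock_right_mouth below 0.01 m) or (horizontal distance between laser_meter and bay_right below 0.05 m and z of key_tip in the frame of lock_left_mouth below -0.012 m and horizontal distance between key_tip and lock_left_mouth below 0.01 m)).
It fails at once if the laser meter or the tape measure is moved by more than 30 mm (distance of any of laser_meter, tape_measure from where it was at the start of the episode above 0.03 m).
It fails at once if the other key is pulled out or moved by more than 15 mm (distance of spare_key from where it was at the start of the episode above 0.015 m).
It fails at once if the mug or the tape roll is moved by more than 30 mm (distance of any of mug, tape_roll from where it was at the start of the episode above 0.03 m).
It also fails if it takes over 51 s, if anything falls off the work surface, if the arm or the gripper's body presses on something with over 40 N, if the wrist force passes 120 N, or if a joint passes its speed limit or range.

## Working session

There is one attempt and no reset: what is moved stays moved. The work goes in short steps, Python scripts to look and compute and a tool call to move; the robot and the scene stay as the last step left them, time stands still between calls to the robot, and variables do not carry over. Pictures are saved under pics/ and viewed, at most 13 in all, crops included, and the job is handed in when it is done.

```bash
mkdir -p pics
```

Create h.py:
```python
import numpy as np, cv2
from cell import manip
def cap(n,f):
    cal=manip.get_calibration(n); p,d=manip.capture(n); cv2.imwrite(f'pics/{f}.png',p); np.savez(f'pics/{f}.npz',d=d,**{k:np.array(cal[k]) for k in('mtx','R','t')}); return p,d,cal
def w(f,u,v,z=None):
    a=np.load(f'pics/{f}.npz'); R=a['R'];t=a['t'].ravel()
    r=np.linalg.inv(a['mtx'])@[u,v,1]; c=-R.T@t; k=R.T@r
    if z is None:
        q=a['d'][int(v)-1:int(v)+2,int(u)-1:int(u)+2]; s=np.median(q[q>0]) if (q>0).any() else 0
    else: s=(z-c[2])/k[2]
    return c+s*k
def tri(obs):
    A=np.zeros((3,3));b=np.zeros(3)
    for f,u,v in obs:
        a=np.load(f'pics/{f}.npz'); R=a['R']; c=-R.T@a['t'].ravel(); k=R.T@np.linalg.inv(a['mtx'])@[u,v,1]; k/=np.linalg.norm(k)
        P=np.eye(3)-np.outer(k,k); A+=P;b+=P@c
    x=np.linalg.solve(A,b); return x
```

Run:
```python
from h import *
for n in('scene','side'): cap(n,n+'0')
s=manip.read_state(); print(s)
```

```text
{'time': 0.1, 'q': array([-1.32349822e+00,  5.28359679e-01,  1.43377470e+00,  4.87672112e-07,
        1.18144252e+00, -1.78517833e-01]), 'dq': array([-8.13829907e-04, -1.60298014e-03, -2.97238370e-03, -8.87158311e-06,
       -2.87268935e-04, -7.45870439e-04]), 'tau': array([ 5.46556348e-04, -4.40983522e+01, -1.77151394e+01,  6.35893294e-02,
        5.33896149e-02, -4.06652691e-05]), 'tool_pos': array([ 258.02377871, -568.55520883,  240.37761839]), 'tcp_rot': array([-9.91540768e-04,  9.77420124e-01,  2.11302905e-01, -3.38870462e-05]), 'wrist_force': array([0.21357029, 0.62665798, 0.86619274]), 'moment': array([0.00084335, 0.0465752 , 0.02547447]), 'gripper_force': 0.0, 'opening': 86.99163332512916}
```

View pics/scene0.png

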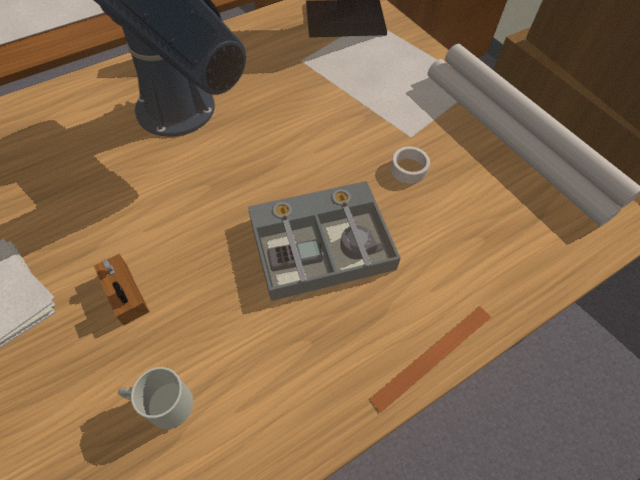

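View pics/side0.png

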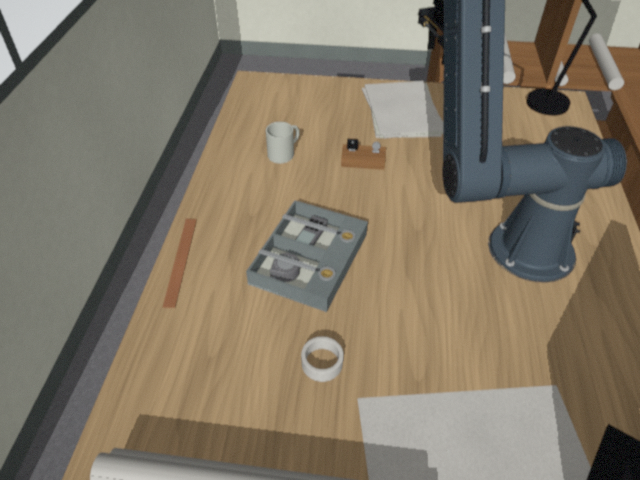

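The scene shows the stand at about (122,289), with the black key at (120,292) and the spare at (108,266). The laser meter is in the bay behind the lock at (283,211). The tape measure's lock is at (342,198). In the side view the key is at (352,145), the laser-bay lock at (347,236) and the other lock at (327,273).

Run:
```python
from h import *
np.set_printoptions(precision=1,suppress=True)
print('key',tri([('scene0',119,291),('side0',352,144)]),w('scene0',119,291),w('side0',352,143))
print('spare',tri([('scene0',108,266),('side0',376,148)]))
print('lockL',tri([('scene0',283,211),('side0',347,236)]),w('scene0',283,211,50))
print('lockO',tri([('scene0',342,198),('side0',327,273)]),w('scene0',342,198,50))
print('laser',w('scene0',297,254),'bay floor',w('scene0',287,277))
s=manip.read_state();print(s['tool_pos'],s['tcp_rot'])
from scipy.spatial.transform import Rotation as Ro
print(Ro.from_quat(s['tcp_rot'],scalar_first=True).as_matrix())
c=manip.get_calibration('wrist');print(-np.array(c['R']).T@np.ravel(c['t']),c['R'],c['mtx'])
```

```text
key [ 487.  -302.3   69.2] [ 496.3 -300.8   85.3] [ 487.8 -301.7   72.6]
spare [ 416.1 -303.6   59.7]
lockL [473.5  61.2  50.5] [475.9  62.1  50. ]
lockO [511.1 189.8  51. ] [513.9 191.2  50. ]
laser [587.1  30.7  55.4] bay floor [599.5  -2.    7.6]
[ 258.  -568.6  240.4] [-0.   1.   0.2 -0. ]
[[ 0.9  0.4 -0. ]
 [ 0.4 -0.9  0. ]
 [ 0.  -0.  -1. ]]
[ 319.7 -540.2  383.9] [[ 0.4 -0.9 -0. ]
 [-0.9 -0.4  0.2]
 [-0.2 -0.1 -1. ]] [[365.8   0.  322.1]
 [  0.  365.8 245.4]
 [  0.    0.    1. ]]
```

Add to h.py:
```python
from scipy.spatial.transform import Rotation as Ro
def st(): 
    s=manip.read_state(); R=Ro.from_quat(s['tcp_rot'],scalar_first=True).as_matrix(); return s,R
def delta(p,yaw=None):
    s,R=st(); d=R.T@(np.array(p)-s['tool_pos']); y=np.arctan2(R[1,0],R[0,0])
    print('t',s['time'],'pos',s['tool_pos'].round(1),'yaw',round(y,3),'tilt',R[:2,2].round(4),'d',d.round(1),'rz',None if yaw is None else round(-((yaw-y+np.pi)%(2*np.pi)-np.pi),3),'q6',s['q'][5].round(2),'F',s['wrist_force'].round(1),'op',round(s['opening'],1))
```

```text
(no output)
```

nudge_tcp --pt "318 -148 40 0 0 -2.7" --pt "318 -148 40 0 0 -2.7" --pt "318 -148 40 0 0 -2.7" --pt "318 -148 40 0 0 -2.7" --pt "318 -148 40 0 0 -2.7" --pt "318 -148 40 0 0 -2.7" --pt "318 -148 40 0 0 -2.7" --pt "318 -148 40 0 0 -2.7" --pt "318 -148 40 0 0 -2.7" --pt "318 -148 40 0 0 -2.7" --aperture 50

```text
time: 0.93
tool_pos: [488.6, -298.3, 200.2]
tcp_rot: [-0.001, 0.665, 0.747, 0.001]
wrist_force: [0.6, -0.5, -0.0]
opening: 50.3
gripper_force: 0.0
```

```bash
python3 -c "
from h import *
delta([487,-302,200],3.14)"
```

```text
t 0.9333 pos [ 488.6 -298.3  200.2] yaw 1.687 tilt [-0.0009  0.0031] d [-3.5 -2.   0.2] rz -1.453 q6 -0.86 F [ 0.6 -0.5 -0. ] op 50.3
```

nudge_tcp --pt "0 0 0 0 0 -1.25" --pt "0 0 0 0 0 -1.25" --pt "0 0 0 0 0 -1.25" --pt "0 0 0 0 0 -1.25" --pt "0 0 0 0 0 -1.25" --pt "0 0 0 0 0 -1.25" --pt "0 0 0 0 0 -1.25" --pt "0 0 0 0 0 -1.25" --pt "0 0 0 0 0 -1.25" --pt "0 0 0 0 0 -1.25" --quiet true

```text
ok
```

nudge_tcp --pt "0 0 0 0 0 -0.12" --pt "0 0 0 0 0 -0.2" --pt "0 0 0 0 0 -0.2" --pt "0 0 0 0 0 -0.2"

```text
time: 2.1
tool_pos: [486.4, -302.8, 200.9]
tcp_rot: [-0.0, 0.009, 1.0, 0.0]
wrist_force: [0.2, -0.3, -0.6]
opening: 49.9
gripper_force: 0.0
```

```bash
python3 -c "
from h import *
delta([487,-302,200],3.14)
cap('wrist','w1')"
```

```text
t 2.1 pos [ 486.4 -302.8  200.9] yaw 3.124 tilt [-0.0006  0.0006] d [-0.6  0.9  0.9] rz -0.016 q6 -2.3 F [ 0.2 -0.3 -0.6] op 49.9
```

View pics/w1.png

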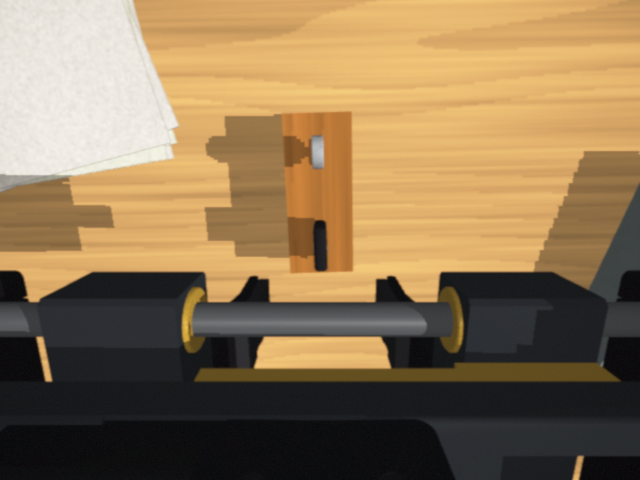

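The wrist view shows the stand at about (283–352, 112–272). The black key head is at (320,245) and the round spare key at (317,152). I'll fit the heads from the depth data.

Add to h.py:
```python
def cloud(f):
    a=np.load(f'pics/{f}.npz'); d=a['d']; v,u=np.mgrid[:480,:640]
    P=np.linalg.inv(a['mtx'])@np.stack([u.ravel(),v.ravel(),np.ones(u.size)])*d.ravel()
    X=(a['R'].T@(P-a['t'].reshape(3,1))).T.reshape(480,640,3); X[d==0]=np.nan; return X
def rect(X,m,name):
    Q=X[m]; (c,s,a)=cv2.minAreaRect(Q[:,:2].astype(np.float32)); print(name,len(Q),'c',np.round(c,1),'size',np.round(s,1),'ang',round(a,2),'z',np.nanmedian(Q[:,2]).round(1))
```

Run:
```python
from h import *
X=cloud('w1'); m=np.zeros((480,640),bool)
k=m.copy();k[215:275,310:332]=1; rect(X,k&(X[...,2]>78),'key')
k=m.copy();k[132:172,305:330]=1; rect(X,k&(X[...,2]>66),'spare')
k=m.copy();k[100:280,270:365]=1; rect(X,k&(X[...,2]>40)&(X[...,2]<49),'stand')
im=cv2.imread('pics/w1.png')[90:290,220:420]; cv2.imwrite('pics/c1.png',cv2.resize(im,None,fx=3,fy=3,interpolation=cv2.INTER_CUBIC))
```

```text
key 591 c [ 490.  -302.9] size [ 9.7 34. ] ang 89.08 z 84.5
spare 376 c [ 419.9 -303.8] size [ 7.9 23.5] ang 89.5 z 77.2
stand 9518 c [ 455.2 -303.4] size [130.2  54.1] ang 0.71 z 45.1
```

View pics/c1.png

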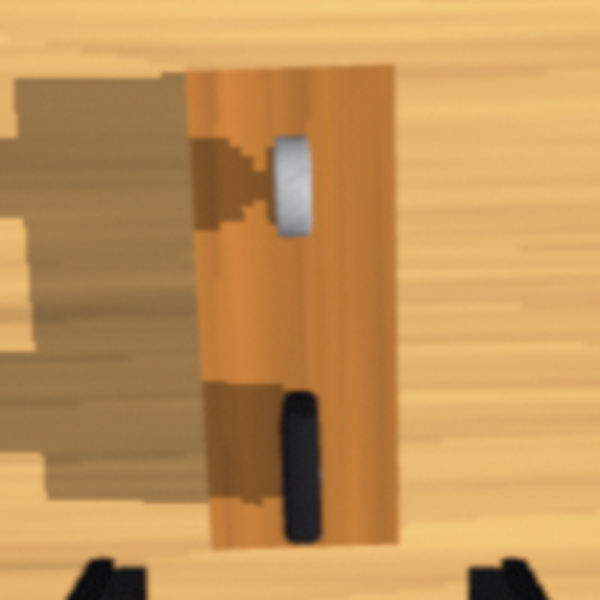

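The crop shows the key head at crop (302,467) with its long side upright, and nothing lies between the fingers. Depth puts the key at (490.0, -302.9), top z 84.5, turned +0.012 rad.

nudge_tcp --pt "-3.6 0 30 0 0 -0.03" --pt "-3.6 0 65 0 0 -0.03" --pt "-3.6 0 95 0 0 -0.03" --pt "-3.6 0 115 0 0 -0.03" --pt "-3.6 0 124 0 0 -0.03" --pt "-3.6 0 124 0 0 -0.03" --pt "-3.6 0 124 0 0 -0.03"

```text
time: 2.73
tool_pos: [490.5, -303.3, 77.4]
tcp_rot: [0.0, -0.007, 1.0, -0.0]
wrist_force: [-0.7, 0.3, 0.2]
opening: 50.2
gripper_force: 0.0
```

```bash
python3 -c "
from h import *
delta([490,-303,77],3.154)"
```

```text
t 2.7333 pos [ 490.5 -303.3   77.4] yaw -3.128 tilt [ 0.0001 -0.0001] d [0.5 0.3 0.4] rz 0.001 q6 -2.33 F [-0.7  0.3  0.2] op 50.2
```

nudge_tcp --pt "0 0 0 0 0 0" --pt "0 0 0 0 0 0" --pt "0 0 0 0 0 0" --pt "0 0 0 0 0 0" --pt "0 0 0 0 0 0" --pt "0 0 0 0 0 0" --aperture 0

```text
time: 3.23
tool_pos: [490.4, -303.2, 77.7]
tcp_rot: [0.0, -0.007, 1.0, -0.0]
wrist_force: [0.9, -0.4, -0.6]
opening: 18.1
gripper_force: 0.0
```

nudge_tcp --pt "0 0 -5 0 0 0" --pt "0 0 -15 0 0 0" --pt "0 0 -30 0 0 0" --pt "0 0 -50 0 0 0" --pt "0 0 -75 0 0 0" --pt "0 0 -95 0 0 0" --pt "0 0 -103 0 0 0" --pt "0 0 -103 0 0 0"

```text
time: 3.9
tool_pos: [491.4, -304.0, 183.0]
tcp_rot: [0.002, -0.007, 1.0, -0.002]
wrist_force: [0.3, -0.1, -0.1]
opening: 9.7
gripper_force: 30.0
```

```bash
python3 -c "
from h import *
cap('wrist','w2')
print('bow goal over lock'); delta([475,61.5,180],2.858)"
```

```text
bow goal over lock
t 3.95 pos [ 490.6 -303.3  181.4] yaw -3.127 tilt [ 0.0017 -0.0014] d [ 10.4 365.    0.8] rz 0.298 q6 -2.33 F [-0.1  0.2 -1.6] op 9.9
```

View pics/w2.png

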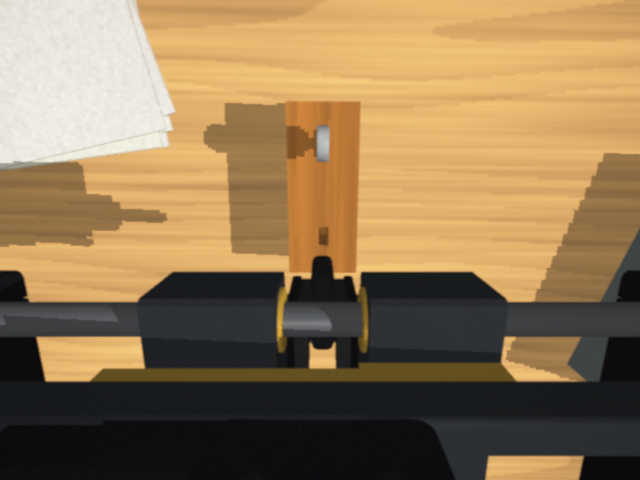

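The key is between the fingers at (322,265–345) and its slot at (323,236) is empty. The fingers were still closing when the lift began, so the key may sit lower in the grip than planned. I'll measure its height.

Run:
```python
from h import *
X=cloud('w2'); 
for v in range(250,352,8): print(v,X[v,322].round(1))
s,_=st();print(s['tool_pos'])
for n in('scene','side'):
    cap(n,n+'1'); a=np.load(f'pics/{n}1.npz'); 
    p=s['tool_pos']; q=a['mtx']@(a['R']@(p-[0,0,30])+a['t'].ravel()); u,v=(q[:2]/q[2]); print(n,u,v)
    im=cv2.imread(f'pics/{n}1.png'); u,v=int(u),int(v); c=im[max(v-40,0):v+40,max(u-40,0):u+40]; cv2.imwrite(f'pics/{n}1c.png',cv2.resize(c,None,fx=5,fy=5,interpolation=cv2.INTER_CUBIC)); print(max(u-40,0),max(v-40,0))
cv2.imwrite('pics/both1.png',np.hstack([cv2.imread('pics/scene1c.png'),cv2.imread('pics/side1c.png')]))
```

```text
250 [ 501.6 -303.3   44.1]
258 [ 475.2 -303.2  156.7]
266 [ 474.9 -303.2  170.6]
274 [ 474.8 -303.1  181.9]
282 [ 476.5 -303.1  186.9]
290 [ 480.2 -303.   186.3]
298 [ 483.8 -303.   186. ]
306 [ 459.3 -303.1  249.6]
314 [ 460.8 -303.   250.5]
322 [ 462.  -303.   252.2]
330 [ 463.4 -303.   253.1]
338 [ 502.4 -302.7  185. ]
346 [ 505.7 -302.6  185.9]
[ 490.56573423 -303.27798622  181.35227004]
scene 103.77902132714145 272.630529468425
63 232
side 352.4711321467915 120.06799148107935
312 80
```

View pics/both1.png

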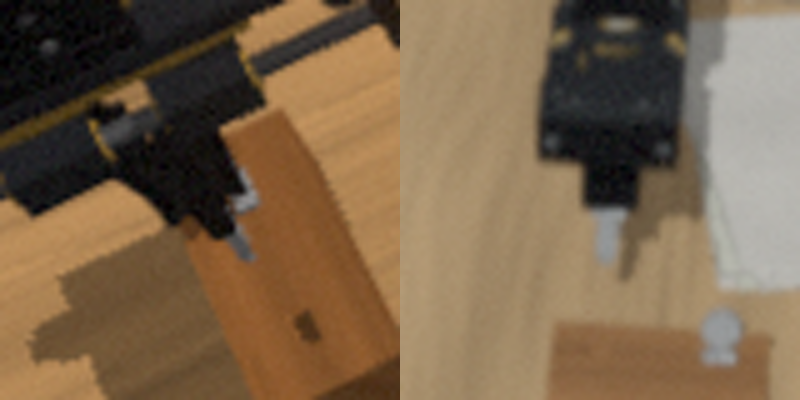

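The left crop (scene) shows the steel blade's tip at about (250,258), which is scene pixel (113,283.6). The right crop (side) shows it at (605,263), which is side pixel (353,132.5). The key hangs about upright, and its top is 5 mm above the TCP instead of 8.

Run:
```python
from h import *
print('tip',tri([('scene1',112.8,283.4),('side1',353,132.2)]).round(1))
X=cloud('w2');S=X[278:300,316:328].reshape(-1,3);S=S[(S[:,2]>183)&(S[:,2]<190)]
T=X[334:350,316:328].reshape(-1,3);T=T[(T[:,2]>183)&(T[:,2]<190)]
A=np.vstack([S,T]); c=np.linalg.lstsq(np.c_[A[:,0]-490,A[:,1]+303,np.ones(len(A))],A[:,2],rcond=None)[0];print('top slope',c,len(S),len(T),A.min(0),A.max(0))
Fv=X[254:276,320:325].reshape(-1,3);Fv=Fv[(Fv[:,2]>150)];print('front edge x vs z',np.polyfit(Fv[:,2],Fv[:,0],1))
# dock points from scene depth
Y=cloud('scene0'); print(Y[211,283],Y[198,342])
delta([475,61.5,180],2.858)
```

```text
tip [ 488.3 -303.3  108.4]
top slope [5.01343514e-03 3.31499315e-02 1.85710697e+02] 264 155 [ 475.28624956 -305.54910754  184.04688723] [ 508.03818505 -300.4883194   187.29287362]
front edge x vs z [-1.01827511e-02  4.76563074e+02]
[471.14858112  64.51908651  42.54539426] [511.2393368  193.39894826  45.51099075]
t 4.05 pos [ 489.6 -302.4  179.4] yaw -3.127 tilt [-0.0015  0.0015] d [ 9.400e+00  3.641e+02 -1.000e-01] rz 0.298 q6 -2.33 F [-0.1  0.7 -0.9] op 9.6
```

nudge_tcp --pt "-9 20 -10 0 0 0.05" --pt "-9 55 -10 0 0 0.1" --pt "-9 95 -10 0 0 0.15" --pt "-9 135 -10 0 0 0.2" --pt "-9 175 -10 0 0 0.25" --pt "-9 215 -10 0 0 0.298" --pt "-9 255 -10 0 0 0.298" --pt "-9 295 -10 0 0 0.298" --pt "-9 330 -10 0 0 0.298" --pt "-9 359 -10 0 0 0.298" --quiet true

```text
ok
```

nudge_tcp --pt "0 0 0 0 0 0" --pt "0 0 0 0 0 0" --pt "0 0 0 0 0 0" --pt "0 0 0 0 0 0"

```text
time: 5.22
tool_pos: [494.0, 55.0, 189.6]
tcp_rot: [-0.001, 0.142, 0.99, -0.0]
wrist_force: [-0.4, -0.2, -1.1]
opening: 9.8
gripper_force: 30.0
```

```bash
python3 -c "
from h import *
delta([494,56,190],2.858)
cap('wrist','w3')
delta([494,56,190],2.858)
im=cv2.imread('pics/w3.png'); print(im.shape)"
```

```text
t 5.2167 pos [494.   55.  189.6] yaw 2.857 tilt [-0.0013 -0.0002] d [ 0.3  0.9 -0.4] rz -0.001 q6 -1.4 F [-0.4 -0.2 -1.1] op 9.8
t 5.2667 pos [494.1  54.8 189.8] yaw 2.856 tilt [-0.0009 -0.0001] d [ 0.5  1.1 -0.2] rz -0.002 q6 -1.4 F [ 0.1  0.4 -0.9] op 9.8
(480, 640, 3)
```

View pics/w3.png

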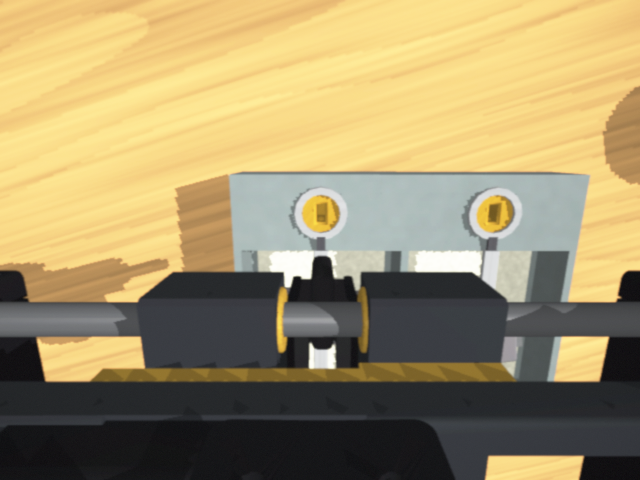

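The target lock is at (320,213) and the other at (495,212), with both keyholes running up and down in the image (dock x). I'll get the centres from the depth rings and brass discs, plus a second wrist view.

Create lock.py:
```python
from h import *
def locks(f,regs):
    X=cloud(f); im=cv2.imread(f'pics/{f}.png'); 
    for (u0,u1,v0,v1) in regs:
        m=np.zeros((480,640),bool); m[v0:v1,u0:u1]=1
        r=m&(X[...,2]>51.3)&(X[...,2]<56); Q=X[r]
        c,R=cv2.minEnclosingCircle(Q[:,:2].astype(np.float32))
        b=im[...,0].astype(int); g=im[...,2].astype(int); br=(m&(g-b>70)).astype(np.uint8)
        cn=max(cv2.findContours(br,0,2)[0],key=cv2.contourArea); (e,ax,an)=cv2.fitEllipse(cn)
        print(f,'ring',np.round(c,1),round(R,1),np.median(Q[:,2]).round(1),'ell px',np.round(e,1),np.round(ax,1),'world@50',w(f,*e,50).round(1))
        # keyhole: dark/deep pixels inside brass
        h=m&(X[...,2]<47)&(np.hypot(X[...,0]-c[0],X[...,1]-c[1])<12); 
        if h.sum()>5: print('  hole px',np.argwhere(h).mean(0)[::-1].round(1),h.sum())
```

Run:
```python
from lock import *
locks('w3',[(290,352,183,243),(463,526,183,243)])
X=cloud('w3');s,R=st(); m=np.zeros((480,640),bool);m[270:352,312:332]=1
k=m&(X[...,2]>190)&(X[...,2]<200); rect(X,k,'keytop'); print(s['tool_pos'])
m[:]=0; m[170:250,230:590]=1; k=m&(X[...,2]>47)&(X[...,2]<51.2);rect(X,k,'ledge'); Q=X[k]
cv2.imwrite('pics/c3.png',cv2.resize(cv2.imread('pics/w3.png')[180:250,280:540],None,fx=3,fy=3,interpolation=cv2.INTER_CUBIC))
```

```text
w3 ring [472.8  61.8] 29.3 53.0 ell px [320.1 213.2] [36.  36.5] world@50 [474.4  60.5  50. ]
  hole px [321.  212.6] 162
w3 ring [512.1 189. ] 30.7 53.0 ell px [494.  213.4] [33.  38.2] world@50 [512.6 190.8  50. ]
  hole px [492.5 212.7] 152
keytop 744 c [493.9  56.2] size [ 8.2 33.4] ang 74.02 z 192.2
[494.14633891  54.84663965 189.76479551]
ledge 22745 c [493.2 126.1] size [276.1  59.5] ang 73.7 z 50.0
```

nudge_tcp --pt "20 20 0 0 0 0" --pt "40 40 0 0 0 0" --pt "40 40 0 0 0 0" --pt "40 40 0 0 0 0" --pt "40 40 0 0 0 0" --pt "40 40 0 0 0 0"

```text
time: 5.77
tool_pos: [468.0, 104.5, 190.4]
tcp_rot: [0.001, 0.142, 0.99, -0.0]
wrist_force: [-0.1, 0.8, -0.0]
opening: 9.6
gripper_force: 30.0
```

Run:
```python
from lock import *
print(st()[0]['tool_pos'])
cap('wrist','w4')
a=np.load('pics/w4.npz')
for p in ([474.5,61.5,50],[512,190.5,50]):
    q=a['mtx']@(a['R']@np.array(p)+a['t'].ravel()); print(q[:2]/q[2])
```

```text
[468.00586413 104.4831302  190.37294298]
[271.648396   260.11861953]
[437.81784832 259.84387597]
```

View pics/c3.png

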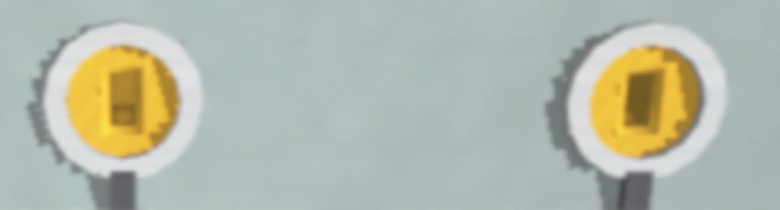

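In the crop, both keyholes are empty and upright: the target at about (123,98) and the other at (643,98). The ledge fit gives a dock yaw of -0.2845 rad and the target lock at about (474.3, 61.3, 50). I'll check this with the second view.

Run:
```python
from lock import *
locks('w4',[(242,302,232,285),(410,466,232,285)])
print(tri([('w3',320.1,213.2),('w4',271,260)]))
X=cloud('w4');m=np.zeros((480,640),bool);m[200:290,130:560]=1; rect(X,m&(X[...,2]>47)&(X[...,2]<51.2),'ledge')
m[:]=0;m[270:352,312:332]=1; rect(X,m&(X[...,2]>190)&(X[...,2]<200),'keytop')
delta([474.2,60.9,135],2.857)
```

```text
w4 ring [469.5  64.5] 26.8 53.0 ell px [270.2 260.5] [32.5 35.4] world@50 [474.5  60.3  50. ]
  hole px [271.1 257.7] 73
w4 ring [505.3 190.3] 26.3 52.9 ell px [438.  260.7] [32.  35.7] world@50 [512.8 190.5  50. ]
  hole px [438.  256.4] 79
[474.83658796  60.40551965  47.35431496]
ledge 14816 c [491.2 127.1] size [276.3  55.5] ang 73.69 z 50.0
keytop 767 c [467.7 105.7] size [ 8.2 33.5] ang 73.97 z 192.9
t 5.8167 pos [467.9 104.5 190.3] yaw 2.856 tilt [ 0.001  -0.0002] d [-18.3 -40.1  55.4] rz -0.001 q6 -1.3 F [ 0.7 -0.5 -0.9] op 9.5
```

nudge_tcp --pt "-10 -20 0 0 0 0" --pt "-18.6 -40.3 10 0 0 0" --pt "-18.6 -40.3 30 0 0 0" --pt "-18.6 -40.3 48 0 0 0" --pt "-18.6 -40.3 59 0 0 0" --pt "-18.6 -40.3 59 0 0 0" --pt "-18.6 -40.3 59 0 0 0" --pt "-18.6 -40.3 59 0 0 0"

```text
time: 6.48
tool_pos: [474.3, 61.3, 131.7]
tcp_rot: [0.001, 0.142, 0.99, 0.0]
wrist_force: [-0.3, -0.4, 0.5]
opening: 9.5
gripper_force: 30.0
```

Run:
```python
from lock import *
delta([474.4,60.6,131],2.857); cs=[]
for n,p in(('scene',None),('side',None)):
    cap(n,n+'2'); a=np.load(f'pics/{n}2.npz')
    q=a['mtx']@(a['R']@np.array([474.4,60.6,55])+a['t'].ravel()); u,v=(q[:2]/q[2]).astype(int); print(n,u-40,v-40, q[:2]/q[2])
    cs.append(cv2.resize(cv2.imread(f'pics/{n}2.png')[v-40:v+40,u-40:u+40],None,fx=5,fy=5,interpolation=cv2.INTER_CUBIC))
cv2.imwrite('pics/both2.png',np.hstack(cs))
```

```text
t 6.4833 pos [474.3  61.3 131.7] yaw 2.857 tilt [ 0.0013 -0.0002] d [-0.3 -0.6  0.7] rz 0.0 q6 -1.39 F [-0.3 -0.4  0.5] op 9.5
scene 241 169 [281.95697814 209.4780372 ]
side 305 195 [345.88576945 235.0479475 ]
```

View pics/both2.png

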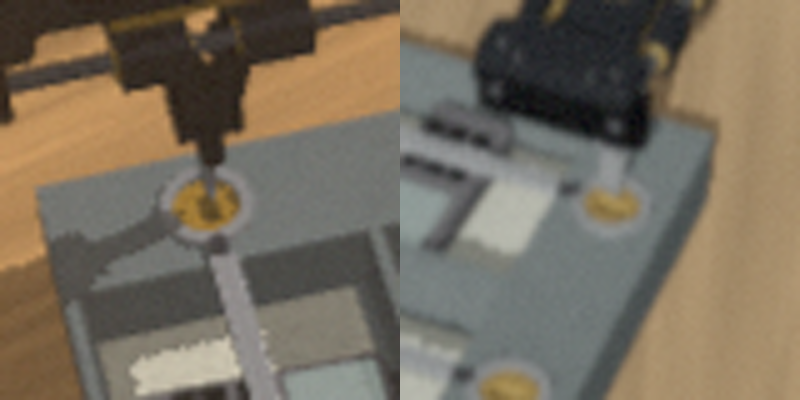

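Both views show the blade tip directly above the keyhole: scene crop (208,195) over (208,210), and side crop (612,190) over (610,207). I'll lower gently.

nudge_tcp --pt "0 -0.4 4 0 0 0" --pt "0 -0.4 8 0 0 0" --pt "0 -0.4 11 0 0 0" --pt "0 -0.4 14 0 0 0" --pt "0 -0.4 16 0 0 0" --pt "0 -0.4 16 0 0 0"

```text
time: 7.08
tool_pos: [473.1, 61.4, 114.7]
tcp_rot: [-0.001, 0.141, 0.99, -0.0]
wrist_force: [-0.3, -0.4, -1.0]
opening: 9.6
gripper_force: 30.0
```

nudge_tcp --pt "0 0 2 0 0 0" --pt "0 0 4 0 0 0" --pt "0 0 5 0 0 0" --pt "0 0 5 0 0 0"

```text
time: 7.42
tool_pos: [473.3, 61.3, 110.0]
tcp_rot: [-0.0, 0.141, 0.99, -0.0]
wrist_force: [-0.5, 1.0, -1.2]
opening: 9.7
gripper_force: 30.0
```

nudge_tcp --pt "0 0 2 0 0 0" --pt "0 0 4 0 0 0" --pt "0 0 6 0 0 0" --pt "0 0 6 0 0 0"

```text
time: 7.75
tool_pos: [473.2, 61.3, 103.9]
tcp_rot: [-0.0, 0.141, 0.99, -0.0]
wrist_force: [-0.3, -0.1, -2.3]
opening: 10.0
gripper_force: 30.0
```

nudge_tcp --pt "0 0 2 0 0 0" --pt "0 0 4 0 0 0" --pt "0 0 6 0 0 0" --pt "0 0 6 0 0 0"

```text
time: 8.08
tool_pos: [473.2, 61.3, 97.9]
tcp_rot: [-0.0, 0.141, 0.99, -0.0]
wrist_force: [-0.1, -1.6, -1.4]
opening: 9.5
gripper_force: 30.0
```

nudge_tcp --pt "0 0 2 0 0 0" --pt "0 0 4 0 0 0" --pt "0 0 6 0 0 0" --pt "0 0 6 0 0 0"

```text
time: 8.42
tool_pos: [473.9, 61.0, 92.2]
tcp_rot: [0.001, 0.141, 0.99, -0.0]
wrist_force: [-0.8, -1.3, 0.5]
opening: 9.9
gripper_force: 30.0
```

nudge_tcp --pt "0 0 1 0 0 0" --pt "0 0 2 0 0 0" --pt "0 0 3 0 0 0" --pt "0 0 3 0 0 0"

```text
time: 8.75
tool_pos: [474.0, 61.1, 89.2]
tcp_rot: [0.001, 0.141, 0.99, -0.0]
wrist_force: [0.4, -3.1, -1.3]
opening: 10.0
gripper_force: 30.0
```

Create kt.py:
```python
from lock import *
import sys
f=sys.argv[1]; cap('wrist',f); s,R=st(); X=cloud(f); m=np.zeros((480,640),bool);m[262:352,306:338]=1
z=s['tool_pos'][2]; k=m&(X[...,2]>z-6)&(X[...,2]<z+25); rect(X,k,'keytop'); Q=X[k]; print(np.percentile(Q[:,2],[5,50,95])-z, s['tool_pos'],s['wrist_force'],R[:2,2])
print([X[v,322].round(1) for v in (266,274,282,290,298,340,346)])
```

```bash
python3 kt.py w5
```

```text
keytop 1137 c [473.9  63.1] size [13.3 33.7] ang 79.26 z 91.5
[-3.40596297  2.47159655  6.11400302] [473.91414146  61.07068076  89.04939735] [ 1.37931194 -2.61769457 -1.74220837] [ 0.00106158 -0.00036327]
[array([457.9,  67.2,  77.6]), array([457.9,  67.1,  88.4]), array([460.2,  66.5,  91.6]), array([463.2,  65.6,  92.5]), array([466.9,  64.5,  91.5]), array([484.9,  59.3,  92.3]), array([487.3,  58.6,  92.9])]
```

View pics/w5.png

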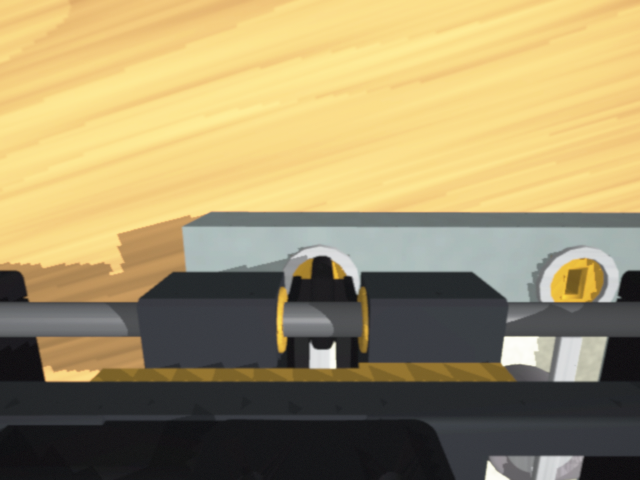

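The wrist view shows the key standing in the target lock at (320,268), with the other lock empty at (578,282). The key's top is at about 92 and should reach 90 when home. I'll push on to contact.

nudge_tcp --pt "0 0 1 0 0 0" --pt "0 0 2 0 0 0" --pt "0 0 2 0 0 0"

```text
time: 9.05
tool_pos: [473.9, 61.1, 87.2]
tcp_rot: [0.001, 0.141, 0.99, -0.0]
wrist_force: [0.5, -3.6, 0.3]
opening: 9.9
gripper_force: 30.0
```

nudge_tcp --pt "0 0 1 0 0 0" --pt "0 0 1 0 0 0" --pt "0 0 1 0 0 0"

```text
time: 9.3
tool_pos: [474.0, 61.1, 87.0]
tcp_rot: [0.001, 0.141, 0.99, -0.0]
wrist_force: [-0.8, -3.2, 8.1]
opening: 9.9
gripper_force: 30.0
```

nudge_tcp --pt "0 0 1 0 0 0" --pt "0 0 1 0 0 0" --pt "0 0 1 0 0 0"

```text
time: 9.55
tool_pos: [474.0, 61.0, 86.8]
tcp_rot: [0.001, 0.141, 0.99, -0.0]
wrist_force: [-1.3, -3.8, 16.3]
opening: 9.8
gripper_force: 30.0
```

nudge_tcp --pt "0 -0.4 0 0 0 0.08" --pt "0 -0.4 0 0 0 0.16" --pt "0 -0.4 0 0 0 0.25" --pt "0 -0.4 0 0 0 0.34" --pt "0 -0.4 0 0 0 0.43" --pt "0 -0.4 0 0 0 0.52" --pt "0 -0.4 0 0 0 0.61" --pt "0 -0.4 0 0 0 0.7" --pt "0 -0.4 0 0 0 0.8" --pt "0 -0.4 0 0 0 0.8"

```text
time: 10.38
tool_pos: [474.5, 60.4, 86.8]
tcp_rot: [0.002, 0.517, 0.856, 0.0]
wrist_force: [-0.9, -5.6, 15.4]
opening: 9.8
gripper_force: 30.0
```

```bash
python3 -c "
from h import *
delta([474,61,86.8],2.857-1.7); print(manip.read_state()['moment'])"
```

```text
t 10.3833 pos [474.5  60.4  86.8] yaw 2.055 tilt [ 0.0031 -0.0013] d [ 0.8 -0.1  0. ] rz 0.898 q6 -0.59 F [-0.9 -5.6 15.4] op 9.8
[-0.95587628  0.18439039  0.03858453]
```

nudge_tcp --pt "-0.4 -0.2 0 0 0 0.1" --pt "-0.4 -0.2 0 0 0 0.2" --pt "-0.4 -0.2 0 0 0 0.3" --pt "-0.4 -0.2 0 0 0 0.4" --pt "-0.4 -0.2 0 0 0 0.5" --pt "-0.4 -0.2 0 0 0 0.6" --pt "-0.4 -0.2 0 0 0 0.7" --pt "-0.4 -0.2 0 0 0 0.8" --pt "-0.4 -0.2 0 0 0 0.9" --pt "-0.4 -0.2 0 0 0 0.9"

```text
time: 11.22
tool_pos: [473.5, 60.1, 86.8]
tcp_rot: [0.001, 0.838, 0.546, 0.0]
wrist_force: [-3.0, -5.0, 17.5]
opening: 9.9
gripper_force: 30.0
```

```bash
python3 kt.py w6; python3 -c "
from h import *
delta([474,61,86.8],2.857-1.7); print(manip.read_state()['moment'])
im=cv2.imread('pics/w6.png'); cap('scene','s3'); s=cv2.resize(cv2.imread('pics/s3.png')[169:249,241:321],(600,600),interpolation=cv2.INTER_CUBIC); cv2.imwrite('pics/c6.png',np.hstack([s[:480],im[200:400,250:390].repeat(2,0).repeat(2,1)[:480][:400]] if 0 else [s]))"
```

```text
keytop 1132 c [475.   62.4] size [33.4 13.4] ang 67.19 z 89.2
[-3.56673771  2.44325063  5.94416303] [473.4598015   60.15349364  86.80087317] [-2.46542379 -3.69267139 18.2636848 ] [ 0.00098204 -0.00088613]
[array([481.7,  77.4,  74.5]), array([481.7,  77.4,  85.6]), array([480.7,  75.1,  88.6]), array([479.6,  72.7,  90.6]), array([478.1,  69.2,  89.8]), array([470.4,  51.9,  90.1]), array([469.2,  49.2,  89.8])]
t 11.2667 pos [473.5  60.2  86.8] yaw 1.158 tilt [ 0.001  -0.0009] d [1.  0.2 0. ] rz 0.001 q6 0.31 F [-2.5 -3.7 18.3] op 9.9
[-0.92172512  0.44320663  0.13435945]
```

View pics/c6.png

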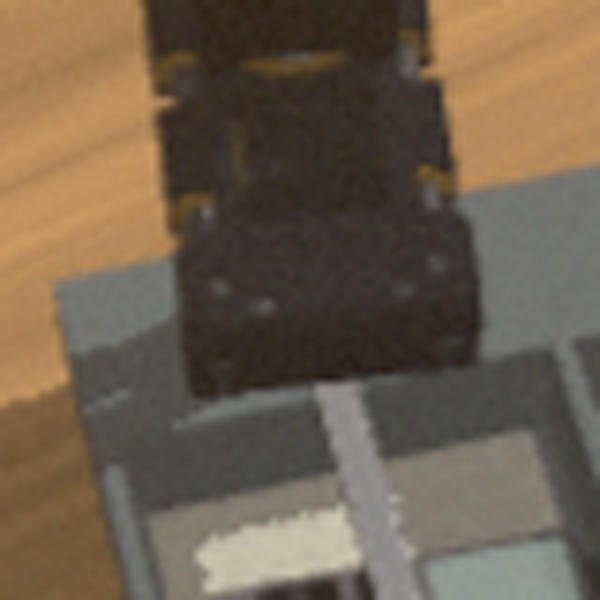

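The scene crop shows only the gripper over the ledge, in line with the bar at (340,390), so the key itself is hidden. By depth the head has turned 1.70 rad with the tool, with no slip. Its top is at 90 mm, so it is home. The reaction moment of about 0.13 N m agrees with the spring. I'll hold, then hand in.

nudge_tcp --pt "0 0 0 0 0 0.05" --pt "0 0 0 0 0 0.05" --pt "0 0 0 0 0 0.05" --pt "0 0 0 0 0 0.05" --pt "0 0 0 0 0 0.05" --pt "0 0 0 0 0 0.05" --pt "0 0 0 0 0 0.05" --pt "0 0 0 0 0 0.05" --pt "0 0 0 0 0 0.05" --pt "0 0 0 0 0 0.05"

```text
time: 12.15
tool_pos: [473.5, 60.1, 86.8]
tcp_rot: [0.001, 0.85, 0.527, 0.0]
wrist_force: [-2.4, -3.0, 17.0]
opening: 9.9
gripper_force: 30.0
```

```bash
python3 -c "
from h import *
delta([474,61,86.8],2.857-1.75); print(manip.read_state()['moment']); print(manip.finish_job())"
```

```text
t 12.15 pos [473.5  60.1  86.8] yaw 1.109 tilt [ 0.001  -0.0009] d [1.  0.1 0. ] rz 0.002 q6 0.36 F [-2.4 -3.  17. ] op 9.9
[-0.87184046  0.49454502  0.09436841]
the job is handed in; nothing more can be done
None
```

The job is handed in: the square-headed key is fully home in the laser meter's lock (the right one), turned about 1.75 rad clockwise (lock itself about 1.5 rad, estimated from the stated key play) and still gripped; no verdict was shown.

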